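# Shut the battery unit's cover and mirror its data plate to the overhead camera

## Robot

A 6-joint arm with a two-finger parallel gripper is mounted at the origin on the work surface. World frame = base frame: x ahead of the robot, y to its left, z up, the work surface at z = 0. Lengths are in mm, angles in rad, forces in N, time in s.
With the tool pointing down it reaches from about 275 to 1000 mm from the base axis. Payload 8.4 kg.
Tool frame: the origin (TCP) lies at the very end of the fingers, on their centre line; the grasp point (between the pads) lies r.hold_point_z behind it (r.hold_point_z is the distance from the TCP to the grasp point, in mm); x points along the fingers, z is the direction in which the jaws open and shut, and the axes are right-handed (so a half turn about x gives the same grasp; the last joint's range is limited). The gripper opens to 85 mm and grips with 20 to 120 N. Pads are 22 mm wide; open, the fingers measure 114 mm over their backs; the gripper's body (76 mm by 85 mm) begins 54 mm behind the grasp point. The pads swing forward as they close: fully open they stand 13 mm farther back than shut.
Start: joints at [1.138, 0.353, 1.633, -0, 1.155, -0.002], TCP at [260.998, 567.898, 231.281] pointing down, gripper open.
Joint ranges: [-2.63, 2.63], [-0.92, 2.1], [0.06, 2.66], [-1.3, 4.44], [0, 2.69], [-3.02, 3.02]. Speed limits (rad/s): [2.22, 2.22, 2.79, 3.14, 3.14, 3.14].

## Interface

Orientations are given as [roll, pitch, yaw] about the fixed x, y, z axes, in that order (R = Rz(yaw) Ry(pitch) Rx(roll)).
In Python, from rig import r gives the robot as it stands.
- The arm moves only by the tool jog_arm, never from a script. Its argument "series" is a list of rows, each a list of 7 numbers: the turn, a rotation vector about the tool's x, y, z in degrees, then the shift along the tool's x, y, z in cm, then the opening, from 0 (shut) to 1 (fully open). In form: [[wx, wy, wz, tx, ty, tz, fingers], ...]. A call has 1 to 20 rows; each row shifts and turns the commanded pose from where the row before left it, along the tool's axes as they then stand; what a row does not reach is not made up. A row lasts 1/10 s, in which the tool goes at most 50 mm and 8.59 degrees, less where a joint would pass 70% of its speed; a pose out of reach is approached as far as the arm can. A call with a gripper value outside its range is refused whole. The fingers move at their own pace and stop on an object; "force" is the grip in N (left out, the last holds). Time passes only in rows, so rows that do not move let the fingers close. It gives the time, the measured TCP pose, the force and the opening at its end, in the units of the state.
- r.sense(): the state, without advancing time (a new reading comes with each control period).
- r.grab_frame(name): name is "side" or "top"; returns (picture, depth): 400x640x3 uint8, red, green, blue; 400x640 float32, mm along the optical axis (not along the pixel's ray), 0 where there is no reading.
- r.get_calibration(name): a dict with "mtx" (3x3 intrinsics, pixels), "position" and "rotation" of the camera in the world. Camera axes: x right, y down, z forward; pixel columns grow to the right and rows downward; lengths in mm; the calibration is good to about 2 mm. A picture is of the moment at which its call begins. get_calibration takes no time and is no camera call.
- r.sign_off(): hands the job in, once; it reports no verdict.
The state is a dict: "clock": time; "qpos": joint angles; "qvel": joint speeds; "joint_efforts": joint torques, N m; "eef_pos": TCP position; "tcp_rot": TCP orientation; "contact_force": force on the tool from outside, world axes, zero at the start; "wrist_torque": the same for the moment, N m; "opening": opening from 0.0 (shut) to 1.0 (fully open).
Only numpy, scipy, OpenCV 4.12 (cv2) and the standard library are available. Lean on these libraries where they do the work, as an engineer would, in place of code of your own. Each camera call takes 0.05 s, during which the arm holds its last target.

## Task

The fuses are in: shut the cover of the white battery unit fully. Then take the inspection mirror out of its cradle by the grip and hold it in front of the data plate on the unit's side wall, at the plate's height, squarely facing it and about 7 cm away, with the glass at 45 degrees so that the camera straight overhead sees the plate in the middle of the mirror. Finish with the mirror still held there in the gripper, touching nothing else; do not knock it against the unit and leave the other things on the bench alone.

Things in the scene. Friction and masses are not known exactly. Their poses are not given: they have to be found in the camera images.
- cover (a joint): opening angle (rad) of the hinged service cover on top of the white battery unit: 0 shut flat, 1.57 upright; starts at 1.0 to 1.75. A white sheet 170 mm wide, 4 mm thick, reaching 148 mm from its hinge, with a pull lip 60 x 12 mm amid its free edge. Stiff hinge: the cover stays where it is left; 1 to 5 N near the free edge swings it down
- cover_hinge (a point): middle of the cover's hinge line, on the unit's top, 130 mm above the bench. x axis: along the hinge line, away from the robot; z axis: up. When shut, the cover reaches from here along the -y axis, towards the wall with the data plate (194 mm from the hinge line); open, its free edge stands up over the hinge
- cover_edge (a point): middle of the cover's free edge, on the outer face (the upper one when shut), 148 mm from the hinge; moves with the cover. y axis: from the free edge to the hinge; z axis: out of the outer face
- data_plate (a point): centre of the data plate, a riveted aluminium plate 60 mm wide and 42 mm high with a square black dot code and three short black bars, on the unit's right-hand upright wall, 88 mm above the bench (the unit's top is at 130 mm). x axis: level, straight out of the wall, away from the unit; z axis: up; y axis: level along the wall
- mirror_grip (a point): grasping point of the loose inspection mirror, on the axis of its black rubber grip (14 x 14 mm section, from 65 mm behind to 45 mm ahead of this point). x axis: towards the mirror head; z axis: up as it lies in the cradle, level, 92 mm above the bench; it lifts straight up out. 0.17 kg, balanced about 20 mm ahead of this point; a thin rod leads to the swivel 149 mm ahead
- mirror_face (a point): centre of the mirror glass, a 61 mm wide, 41 mm long rectangle in a dark frame 66 x 46 mm, 33 mm beyond the swivel. z axis: normal of the reflecting side; y axis: level, across the grip, along the glass's width; x axis: in the glass, away from the swivel
- mirror_sight (a point): the same point at the centre of the glass, axes turned 45 degrees about y: what lies along its x axis is seen reflected by an eye along its z axis (the glass normal lies half-way between x and z). The camera hangs 1.5 m above the bench and looks straight down: it sees the plate squarely in mid-mirror when z points up and x points level at the plate's middle
- head (a joint): swivel of the mirror head on its rod, rad: 0 in line with the grip with the glass facing up, positive with the outer edge bent down; starts between 0.72 and 1.10 and is stiff enough to stay as set (at 0.785 with the grip level the glass is at 45 degrees)
- cradle: fixed bench cradle of bare sheet steel: base 110 x 60 x 4 mm, two upright cheeks 44 mm wide and 4 mm thick, 84 mm clear between them, with notches 19 mm wide and 12 mm deep, floors at 85 mm height; the middle of the mirror's grip lies between the cheeks. Origin: middle of the base's underside; x axis: along the grip; z up
- mirror: the whole inspection mirror, grip, rod and head; origin on the grip's axis in the middle of the grip's length, 10 mm behind mirror_grip, same axes as mirror_grip
- unit: the battery unit's white sheet-steel case, 260 x 240 mm (x, y), 130 mm high, fixed; origin: middle of its underside; x axis away from the robot, y axis to the left, z up; the data plate is on its -y wall
- meter: bystander: hand-held multimeter, 85 x 165 x 34 mm, lying flat; origin: middle of its underside
- driver: bystander: screwdriver 200 mm long, lying on the bench; origin: underside at its middle
- tape: bystander: roll of tape 72 mm across, 19 mm high; origin: middle of its underside
- screw_tray: bystander: open grey tray 120 x 90 x 30 mm with a few bolts in it; origin: middle of its underside
Not all that is in view belongs to the job. Of the things that look like the cradle, the middle-sized one is meant.

How it is judged (in metres and radians):
On the way, in this order (a step that is already met when the one before it is completed fails the run):
1. the cover is shut (value of joint cover below 0.035 rad), for 0.2 s.
2. the mirror is lifted out of its cradle in the gripper (distance between mirror and cradle above 0.13 m and contact force between the fingers and mirror above 1 N), for 0.2 s.
At the end, for the whole second after the job is handed in: cover shut within 0.035 rad; mirror held still by its grip, clear of all else, grip over 50 mm up; glass 40 to 120 mm from the plate; sight z within 0.13 rad of vertical; sight x passes within 14 mm of the plate's middle (sideways, up and down), within 0.2 rad of square to it (value of joint cover below 0.035 rad and x of data_plate in the frame of mirror_sight between 0.04 and 0.12 m and y of data_plate in the frame of mirror_sight between -0.014 and 0.014 m and z of data_plate in the frame of mirror_sight between -0.014 and 0.014 m and angle between mirror_sight's own z axis and vertical below 0.13 rad and angle between the x axis of mirror_sight and the x axis of data_plate, either way round below 0.2 rad and height (world z) of mirror_grip above 0.05 m and contact force between the fingers and mirror above 1 N and contact force between mirror and unit below 0.2 N and contact force between mirror and cradle below 0.2 N and linear speed of mirror below 0.02 m/s and distance between the grasp point and mirror_grip below 0.075 m); the arm keeps its last pose, push and grip.
It fails at once if the mirror is knocked against the unit (over 6 N) (contact force between mirror and unit above 6 N).
It fails at once if a bystander on the bench is moved by more than 30 mm (distance of any of meter, driver, tape, screw_tray from where it was at the start of the episode above 0.03 m).
It also fails if it takes over 51 s, if anything falls off the work surface, if the arm or the gripper's body presses on something with over 40 N, if the wrist force passes 120 N, or if a joint passes its speed limit or range.

## Working session

There is one attempt and no reset: what is moved stays moved. The work goes in short steps, Python scripts to look and compute and a tool call to move; the robot and the scene stay as the last step left them, time stands still between calls to the robot, and variables do not carry over. Pictures are saved under pics/ and viewed, and the job is handed in when it is done.

Besides the shell and the picture viewer there is one more tool, called after ">>>" as name([rows], argument=value, ...), one row to a line, values as JSON. jog_arm: Moves the arm, as the interface text tells. Its arguments: {"type":"object","properties":{"series":{"type":"array"},"force":{"type":"number"}},"required":["series"]}

```bash
ls; mkdir -p pics; python3 - <<'E'
from rig import r
import cv2,numpy as np
print(r.sense(), r.hold_point_z)
for n in ("side","top"):
    p,d=r.grab_frame(n); c=r.get_calibration(n); print(n,c)
    cv2.imwrite(f"pics/{n}0.png",p[:,:,::-1]); np.savez(f"{n}0.npz",p=p,d=d,**c)
E
```

```text
pics
{'clock': 0.0, 'qpos': array([ 1.13759120e+00,  3.53667753e-01,  1.63413530e+00, -1.31624847e-05,
        1.15520013e+00, -2.38784153e-03]), 'qvel': array([ 0.00033017,  0.00025262, -0.00069764, -0.00182003,  0.00168641,
        0.0008999 ]), 'joint_efforts': array([ 2.52033613e-03, -6.05252194e+01, -3.42070198e+01,  1.76891635e-04,
        9.26293375e-03,  3.71538704e-05]), 'eef_pos': array([260.80458191, 567.45790665, 230.5489418 ]), 'tcp_rot': array([-3.13544873,  1.56938575, -1.99546437]), 'contact_force': array([ 0.63435828,  0.11449807, -0.23244375]), 'wrist_torque': array([-0.00878409,  0.02669631, -0.03037709]), 'opening': 0.9967826281871954} 18.700000000000003
side {'mtx': array([[434.9000842 ,   0.        , 314.41105563],
       [  0.        , 434.9000842 , 200.18053766],
       [  0.        ,   0.        ,   1.        ]]), 'position': array([ 319.11371142, -972.95300151, 1014.90941372]), 'rotation': array([-2.3534499 ,  0.01032351, -0.31281504])}
top {'mtx': array([[383.48827845,   0.        , 311.70471977],
       [  0.        , 383.48827845, 198.17755376],
       [  0.        ,   0.        ,   1.        ]]), 'position': array([ 435.90692766, -120.70696117, 1091.5666231 ]), 'rotation': array([-2.98742396,  0.00499226, -1.57284362])}
```

View pics/side0.png

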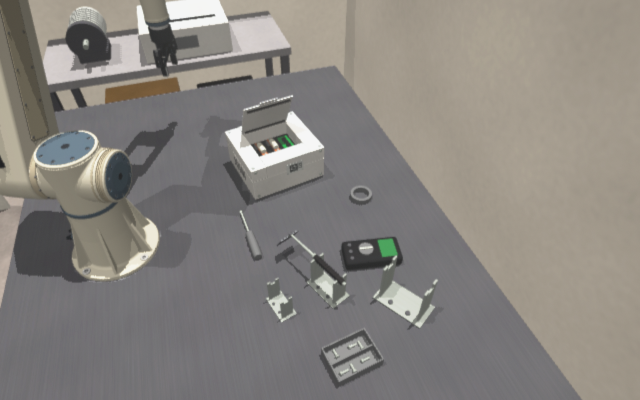

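View pics/top0.png

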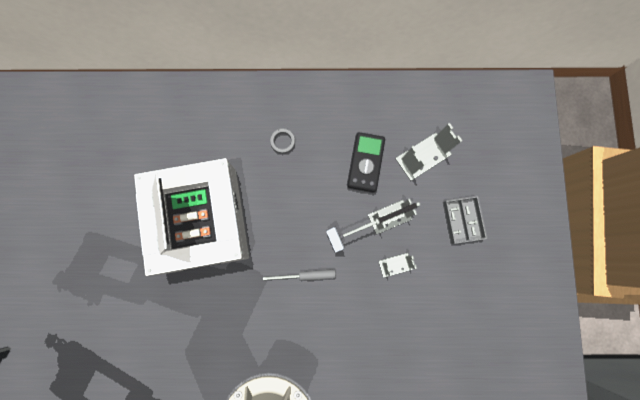

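```bash
cat > h.py <<'E'
import numpy as np,cv2
from scipy.spatial.transform import Rotation as Ro
def load(f):
    z=np.load(f); return z['p'],z['d'],dict(mtx=z['mtx'],position=z['position'],rotation=z['rotation'])
def cloud(d,c):
    K=c['mtx']; v,u=np.mgrid[0:d.shape[0],0:d.shape[1]]
    P=np.stack([(u-K[0,2])/K[0,0]*d,(v-K[1,2])/K[1,1]*d,d],-1)
    R=Ro.from_euler('xyz',c['rotation']).as_matrix()
    W=P@R.T+c['position']; W[d==0]=np.nan
    return W
def proj(X,c):
    R=Ro.from_euler('xyz',c['rotation']).as_matrix(); p=(np.asarray(X)-c['position'])@R@c['mtx'].T
    return p[...,:2]/p[...,2:]
def crop(p,x0,y0,x1,y1,s,fn):
    cv2.imwrite(fn,cv2.resize(p[y0:y1,x0:x1,::-1],None,fx=s,fy=s,interpolation=cv2.INTER_CUBIC))
E
python3 - <<'E'
from h import *
for n in("side","top"):
    p,d,c=load(n+"0.npz"); W=cloud(d,c)
    print(n, np.nanmedian(W[250:300,250:330,2]) )
    if n=="side":
        pts={'tableA':(150,300),'lidtop':(270,103),'unit front corner':(323,150),'near corner':(248,167),'plate':(296,168),'grip':(328,268)}
        crop(p,210,80,350,210,5,'pics/s_unit.png'); crop(p,260,220,450,340,4,'pics/s_mir.png')
    else:
        pts={'table':(300,300),'unittop TL':(140,180),'BR':(236,262),'grip':(395,213),'headf':(336,240)}
        crop(p,125,150,255,285,4,'pics/t_unit.png'); crop(p,320,180,430,280,6,'pics/t_mir.png')
    for k,(u,v) in pts.items(): print(k,W[v,u].round(1))
E
```

```text
side 1.7590708890520546
tableA [  84.1 -220.6   -1.2]
lidtop [544.8 206.4 264.7]
unit front corner [686.9 102.1 118.7]
near corner [432.4  83.7 129.3]
plate [587.5  84.8  81.8]
grip [ 550.6 -340.5   98.2]
top 0.6483553530085828
table [ 3.205e+02 -8.260e+01 -3.000e-01]
unittop TL [633.7 323.6 130.1]
BR [4.246e+02 9.750e+01 3.000e-01]
grip [ 550.1 -331.8  103.1]
headf [ 482.4 -180.2   67.8]
```

```bash
python3 - <<'E'
import cv2,numpy as np
a=[cv2.imread(f'pics/{n}.png') for n in('s_unit','t_unit','s_mir','t_mir')]
for x in a: print(x.shape)
E
```

```text
(650, 700, 3)
(540, 520, 3)
(480, 760, 3)
(600, 660, 3)
```

View pics/s_unit.png

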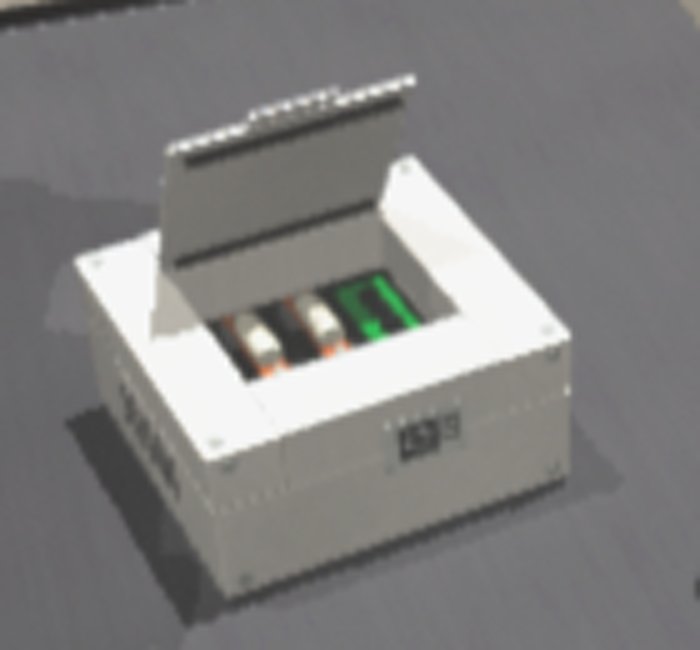

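View pics/t_unit.png

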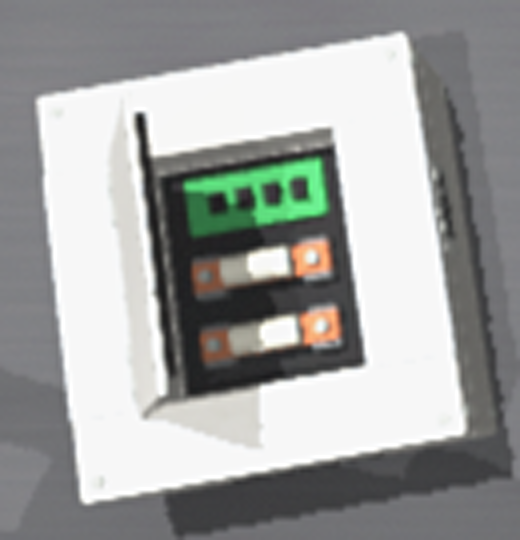

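View pics/s_mir.png

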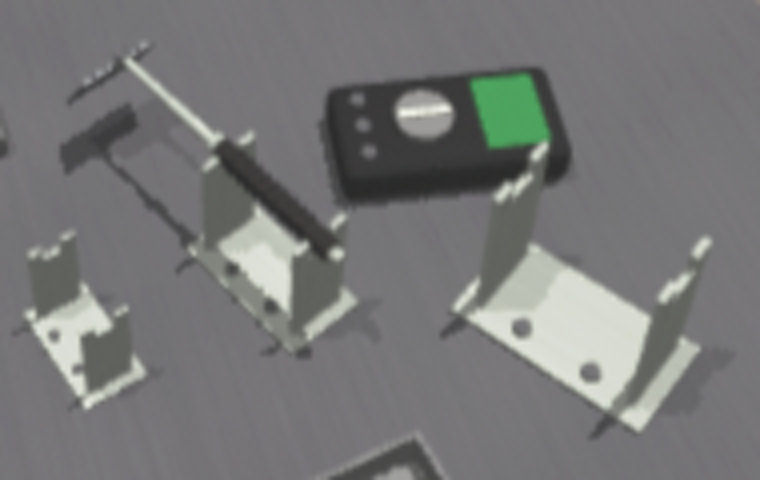

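View pics/t_mir.png

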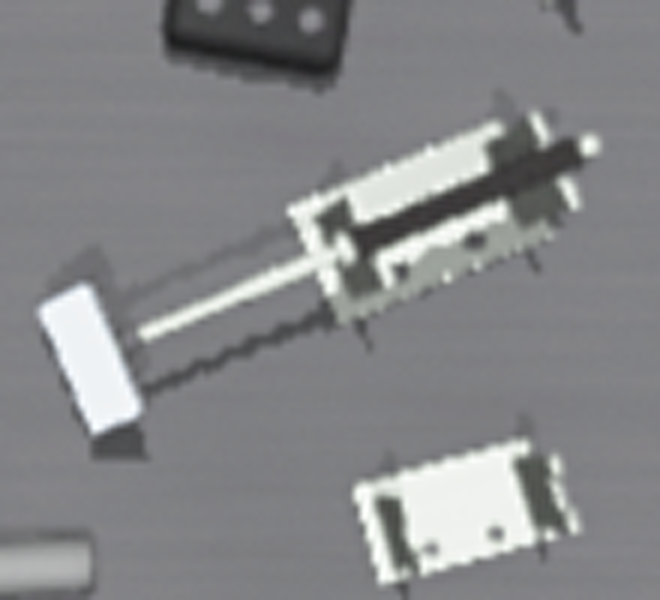

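```bash
python3 - <<'E'
from h import *
p,d,c=load("top0.npz"); W=cloud(d,c)
m=(abs(W[...,2]-130)<4); m[:, :125]=0; m[:,255:]=0
print('medz',np.median(W[m][:,2]))
X=W[m][:,:2].astype(np.float32)
# largest comp
n,l,s,ce=cv2.connectedComponentsWithStats(m.astype(np.uint8)); k=1+np.argmax(s[1:,4]); X=W[l==k][:,:2].astype(np.float32)
print(len(X)); R=cv2.minAreaRect(X); print(R, cv2.boxPoints(R))
# high points (cover)
sp,sd,sc=load("side0.npz"); S=cloud(sd,sc)
for nme,Q in(('top',W),('side',S)):
    q=Q[(Q[...,2]>140)&(Q[...,0]>430)&(Q[...,0]<720)&(Q[...,1]>60)&(Q[...,1]<400)&(Q[...,2]<320)]
    print(nme,len(q),q.min(0),q.max(0))
    cc=np.median(q,0); 
    u,sv,vt=np.linalg.svd(q-q.mean(0),full_matrices=False); print(q.mean(0),vt,sv/np.sqrt(len(q)))
# mirror
for nme,Q,P in(('top',W,p),('side',S,sp)):
    mm=(Q[...,2]>88)&(Q[...,2]<112)&(Q[...,0]>450)&(Q[...,0]<600)&(Q[...,1]<-150)&(Q[...,1]>-420)
    q=Q[mm]; dark=P[mm].max(1)<70
    print(nme,len(q),dark.sum()); 
    q2=q[dark]; u,sv,vt=np.linalg.svd(q2-q2.mean(0),full_matrices=False); print(q2.mean(0),q2.min(0),q2.max(0),vt[0],sv/np.sqrt(len(q2)))
mm=(W[...,2]>20)&(W[...,0]>400)&(W[...,0]<530)&(W[...,1]>-225)&(W[...,1]<-140)
q=W[mm]; print(len(q)); R=cv2.minAreaRect(q[:,:2].astype(np.float32)); print(R)
u,sv,vt=np.linalg.svd(q-q.mean(0),full_matrices=False); print(q.mean(0),vt,sv/np.sqrt(len(q)),q.min(0),q.max(0))
E
```

```text
medz 130.55221358040694
5839
((542.0564575195312, 200.08743286132812), (260.3290100097656, 243.040283203125), 10.222773551940918) [[392.39142 296.5774 ]
 [435.5252   57.39534]
 [691.7215  103.59747]
 [648.5877  342.77954]]
top 790 [445.83466506 195.93223558 140.36700136] [621.77314447 285.22702769 278.59812633]
[534.79479585 227.33465241 231.18061928] [[-0.98788019 -0.12716754 -0.08900084]
 [-0.01637949 -0.48478253  0.87448134]
 [ 0.1543517  -0.86534058 -0.47682412]] [47.98588752 42.38255734  3.42916502]
side 1146 [448.31893301 189.27593423 140.12695694] [622.55810435 282.19951395 277.79116704]
[532.35376361 233.73849051 208.01354112] [[-0.98624428 -0.16375601 -0.02249878]
 [ 0.05238178 -0.43873007  0.8970909 ]
 [ 0.15677492 -0.88357224 -0.44127285]] [48.36821573 44.74915835  2.4821602 ]
top 409 139
[ 553.12422987 -341.51537562   98.94718399] [ 527.42586648 -387.76313047   95.10959769] [ 574.25888578 -290.18875924  103.06153633] [-0.38212113  0.92410097  0.00456417] [30.58487755  2.9018763   1.73728836]
side 422 198
[ 549.15706153 -343.45875267   98.40426493] [ 526.61461223 -392.6655504    88.17059466] [ 574.24519479 -293.33532256  105.7732387 ] [ 0.38520731 -0.92282536  0.00294587] [29.84345253  4.15580072  2.52236286]
313
((460.4700927734375, -166.71905517578125), (64.02965545654297, 128.77395629882812), 63.523162841796875)
[ 481.046563   -179.88613076   68.62094138] [[-0.82615561  0.22678831 -0.51578482]
 [ 0.51000127  0.69012333 -0.51344765]
 [ 0.23951121 -0.68723857 -0.68581159]] [28.76476914 17.77179246  4.86969563] [ 400.01157058 -223.07998663   20.50806764] [ 518.5367651  -140.81924023   99.09968303]
```

```bash
python3 - <<'E'
from h import *
p,d,c=load("top0.npz"); W=cloud(d,c)
sp,sd,sc=load("side0.npz"); S=cloud(sd,sc)
dr=np.array([-.382,.924,0]); dr/=np.linalg.norm(dr); lat=np.array([-dr[1],dr[0],0])
o=np.array([552,-341.5,92])
for nme,Q in(('top',W),('side',S)):
    mm=(Q[...,2]>25)&(np.abs((Q-o)@lat)<40)&((Q-o)@dr>150)&((Q-o)@dr<230); q=Q[mm]
    a=(q-o)@dr; b=(q-o)@lat; z=q[:,2]
    print(nme,len(q)); 
    if nme=='top':
        A=np.c_[a,b,np.ones(len(a))]
        k=np.ones(len(a),bool)
        for _ in range(5):
            co=np.linalg.lstsq(A[k],z[k],rcond=None)[0]; k=abs(z-A@co)<4
        print(co,k.sum(),np.std((z-A@co)[k]),'angle',np.arctan(-co[0])); print(a[k].min(),a[k].max(),a[k].mean(),b[k].min(),b[k].max(),b[k].mean(),z[k].mean(),z[k].min(),z[k].max())
    print(np.c_[a,b,z][::12].round(0).tolist())
# along-axis profile of high points
for nme,Q,P in(('top',W,p),('side',S,sp)):
    mm=(Q[...,2]>60)&(np.abs((Q-o)@lat)<30)&(abs((Q-o)@dr)<180); q=Q[mm]
    a=(q-o)@dr;b=(q-o)@lat;g=P[mm].mean(1)
    for s in range(-80,180,10):
        k=(a>=s)&(a<s+10)&(abs(b)<9)
        if k.sum(): print(nme,s,k.sum(),b[k].mean().round(1),q[k,2].max().round(0),g[k].mean().round(0), 'wide',((a>=s)&(a<s+10)&(abs(b)>12)).sum())
# plate ray
un=np.array([-.1775,.984,0]); U=np.array([542,200,0.])
K=sc['mtx'];R=Ro.from_euler('xyz',sc['rotation']).as_matrix()
for px in [(296,167.4),(286,169),(302,163)]:
    ray=R@np.linalg.inv(K)@np.array([*px,1]); t=((U-120*un-sc['position'])@un)/(ray@un); X=sc['position']+t*ray; print(px,X.round(1),((X-U)@np.array([.984,.1775,0])).round(1))
E
python3 - <<'E'
import sys; sys.path.insert(0,'.')
from h import *
import os; os.chdir('.')
p,d,c=load("side0.npz"); crop(p,275,150,325,190,14,'pics/plate.png')
E
```

```text
top 276
[-1.60290876e+00  1.67276059e-03  3.51685292e+02] 243 1.9809924641483667 angle 1.0130130122089804
156.06961121418288 189.91367712363902 176.93216764783287 -33.00183838753703 32.867916712752724 0.20710979354033757 68.07951707397312 45.33519420839025 98.28743295293043
[[167.0, -33.0, 81.0], [181.0, -32.0, 59.0], [177.0, -27.0, 65.0], [176.0, -23.0, 68.0], [175.0, -20.0, 70.0], [172.0, -15.0, 80.0], [168.0, -10.0, 82.0], [169.0, -8.0, 85.0], [181.0, -11.0, 63.0], [154.0, 2.0, 93.0], [165.0, 0.0, 97.0], [172.0, -1.0, 75.0], [175.0, 0.0, 72.0], [174.0, 4.0, 74.0], [170.0, 8.0, 78.0], [169.0, 12.0, 83.0], [166.0, 16.0, 87.0], [189.0, 10.0, 47.0], [188.0, 14.0, 49.0], [187.0, 18.0, 54.0], [183.0, 22.0, 55.0], [182.0, 26.0, 58.0], [181.0, 29.0, 63.0]]
side 70
[[167.0, -28.0, 83.0], [163.0, -11.0, 86.0], [157.0, 4.0, 94.0], [175.0, -8.0, 59.0], [164.0, 24.0, 82.0], [177.0, 19.0, 57.0]]
top -60 12 -1.2 99.0 173.0 wide 0
top -50 21 -0.3 102.0 71.0 wide 5
top -40 27 1.0 102.0 76.0 wide 39
top -30 21 -1.0 101.0 63.0 wide 0
top -20 22 -0.4 102.0 70.0 wide 0
top -10 22 -0.2 103.0 92.0 wide 
[... 845 characters left out ...]
 0 25 2.9 104.0 62.0 wide 0
side 10 25 2.2 104.0 60.0 wide 0
side 20 21 4.1 106.0 58.0 wide 0
side 30 21 2.1 104.0 59.0 wide 0
side 40 39 2.9 103.0 78.0 wide 57
side 50 18 3.0 103.0 113.0 wide 0
side 60 9 3.5 99.0 172.0 wide 0
side 70 9 2.7 101.0 182.0 wide 0
side 80 10 1.6 99.0 186.0 wide 0
side 90 8 1.4 99.0 181.0 wide 0
side 100 8 2.0 98.0 173.0 wide 0
side 110 9 2.6 99.0 175.0 wide 0
side 120 5 1.3 99.0 188.0 wide 0
side 130 7 2.5 97.0 168.0 wide 0
side 140 7 2.6 96.0 173.0 wide 0
side 150 11 1.2 100.0 123.0 wide 1
side 160 7 4.1 97.0 93.0 wide 20
side 170 1 1.5 66.0 77.0 wide 2
(296, 167.4) [588.   86.4  83. ] 25.0
(286, 169) [552.6  80.   91. ] -10.9
(302, 163) [610.1  90.4  92.7] 47.5
```

View pics/plate.png

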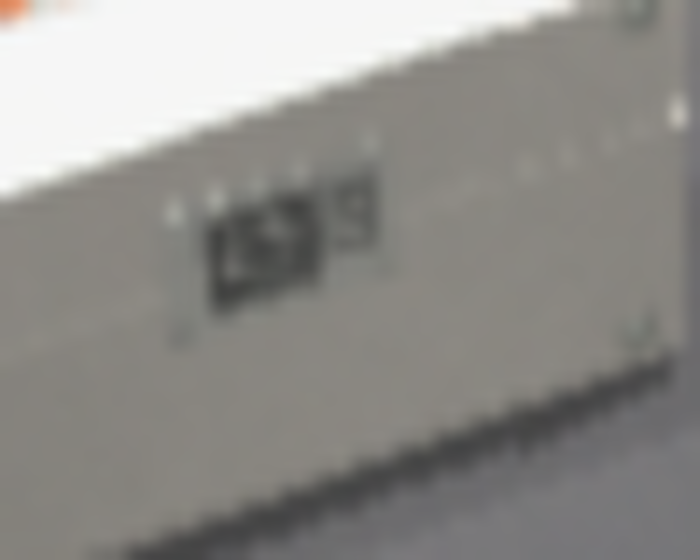

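```bash
cat >> h.py <<'E'
def rel(tgt,s,Rt=None):
    R0=Ro.from_euler('xyz',s['tcp_rot'])
    sh=R0.inv().apply(np.asarray(tgt,float)-s['eef_pos'])/10
    w=np.zeros(3) if Rt is None else np.degrees((R0.inv()*Rt).as_rotvec())
    return w.round(2),sh.round(2)
UX=np.array([.984,.1775,0]);UV=np.array([-.1775,.984,0]);UZ=np.array([0,0,1.]);UC=np.array([542,200,0.])
H=UC+74*UV+130*UZ
E
python3 - <<'E'
from h import *
from rig import r
s=r.sense(); R0=Ro.from_euler('xyz',s['tcp_rot']); print(R0.as_matrix().round(3))
sp,sd,sc=load("side0.npz");p,d,c=load("top0.npz"); W=cloud(d,c)
K=sc['mtx'];R=Ro.from_euler('xyz',sc['rotation']).as_matrix()
for px in [(172,208),(372,138),(182,337),(388,268),(278,238)]:
    px=((px[0]+.5)/14-.5+275,(px[1]+.5)/14-.5+150)
    ray=R@np.linalg.inv(K)@np.array([*px,1]); t=((UC-120*UV-sc['position'])@UV)/(ray@UV); X=sc['position']+t*ray; print(px,X.round(1),((X-UC)@UX).round(1), proj(X,c))
for u,v in [(283,141),(273,141),(366,160),(463,220),(300,275)]: print(W[v,u].round(0))
for off,th in[(60,1.08),(30,1.08),(15,1.08)]:
    pass
def P(th,rad=120,off=0): return H+rad*(-UV*np.cos(th)+UZ*np.sin(th))+(4+off)*(UV*np.sin(th)+UZ*np.cos(th))
t=P(1.1,120,60); print(t, rel(t,s))
prev=t
for th in [1.1,1.1,.9,.7,.5,.35,.2,.1,.0]:
    q=P(th,120,15*np.sin(th)); print(th,q.round(0),R0.inv().apply(q-prev)/10); prev=q
E
```

```text
[[-0.001 -0.909  0.418]
 [-0.001  0.418  0.909]
 [-1.     0.    -0.001]]
(286.82142857142856, 164.39285714285714) [556.6  80.7 108.9] -6.8 [235.5259729  210.65271986]
(301.10714285714283, 159.39285714285714) [607.4  89.9 109.1] 44.8 [232.54229604 191.24972128]
(287.5357142857143, 173.60714285714286) [556.8  80.7  69.3] -6.6 [238.48292037 212.37421559]
(302.25, 168.67857142857142) [610.2  90.4  68.1] 47.6 [235.55304565 192.84254462]
(294.39285714285717, 166.53571428571428) [582.4  85.4  89.1] 19.4 [235.55251923 201.85706841]
[777. -31.  -0.]
[771.  -4.  19.]
[ 707. -268.   44.]
[ 540. -541.   15.]
[389. -83.  24.]
[528.40248178 275.38004469 265.97503498] (array([0., 0., 0.]), array([ -3.52, -36.52, -15.37]))
1.1 [536. 234. 245.] [ 2.11934964 -2.37813813 -3.40500238]
1.1 [536. 234. 245.] [0. 0. 0.]
0.9 [540. 212. 234.] [ 1.10567083 -1.33347415 -1.90936762]
0.7 [544. 191. 218.] [ 1.60538277 -1.18587266 -1.69720693]
0.5 [547. 174. 197.] [ 2.04208498 -0.97087927 -1.38855884]
0.35 [548. 165. 180.] [ 1.76251772 -0.55197499 -0.78865183]
0.2 [549. 158. 161.] [ 1.90622394 -0.37956386 -0.5414057 ]
0.1 [550. 156. 147.] [ 1.32337913 -0.15057175 -0.21403185]
0.0 [550. 155. 134.] [ 1.3451182  -0.065767   -0.09248166]
```

>>> jog_arm([
  [7.86,0,0,0,0,0,0],
  [7.86,0,0,0,0,0,0],
  [7.86,0,0,0,0,0,0],
  [7.86,0,0,0,0,0,0],
  [7.86,0,0,0,0,0,0],
  [7.86,0,0,0,0,0,0],
  [7.86,0,0,0,0,0,0],
  [0,0,0,-0.35,-3.35,2.1,0],
  [0,0,0,-0.35,-3.35,2.1,0],
  [0,0,0,-0.35,-3.35,2.1,0],
  [0,0,0,-0.35,-3.35,2.1,0],
  [0,0,0,-0.35,-3.35,2.1,0],
  [0,0,0,-0.35,-3.35,2.1,0],
  [0,0,0,-0.35,-3.35,2.1,0],
  [0,0,0,-0.35,-3.35,2.1,0],
  [0,0,0,-0.35,-3.35,2.1,0],
  [0,0,0,-0.35,-3.35,2.1,0],
  [0,0,0,0,0,0,0],
], force=40)

```text
clock: 1.9
eef_pos: [530.2, 272.7, 266.4]
tcp_rot: [-0.786, 1.569, -0.61]
contact_force: [0.7, 0.8, 0.8]
opening: -0.002
```

```bash
python3 - <<'E'
from h import *
from rig import r
p,d=r.grab_frame('side'); crop(p,130,30,360,200,3.4,'pics/s1.png')
s=r.sense(); R0=Ro.from_euler('xyz',s['tcp_rot']); print(s['eef_pos'],s['contact_force'],R0.as_matrix().round(3))
def P(th,rad=120,off=0): return H+rad*(-UV*np.cos(th)+UZ*np.sin(th))+(4+off)*(UV*np.sin(th)+UZ*np.cos(th))
prev=s['eef_pos']
for th in [1.1,.9,.7,.5,.35,.2,.1,.0]:
    q=P(th,125,11*np.sin(th)); print(th,q.round(0),(R0.inv().apply(q-prev)/10).round(2)); prev=q
E
```

```text
[528.66344105 274.13048083 266.08803302] [-0.17160602  0.53099954  0.03035179] [[-0.    -0.176  0.984]
 [-0.     0.984  0.176]
 [-1.    -0.    -0.   ]]
1.1 [537. 229. 248.] [ 1.84 -4.57  0.01]
0.9 [541. 206. 236.] [ 1.19 -2.34  0.  ]
0.7 [545. 186. 219.] [ 1.68 -2.06  0.  ]
0.5 [548. 169. 198.] [ 2.09 -1.68  0.  ]
0.35 [549. 160. 180.] [ 1.79 -0.95  0.  ]
0.2 [550. 153. 161.] [ 1.93 -0.65  0.  ]
0.1 [551. 151. 148.] [ 1.33 -0.26  0.  ]
0.0 [551. 150. 134.] [ 1.36 -0.11  0.  ]
```

View pics/s1.png

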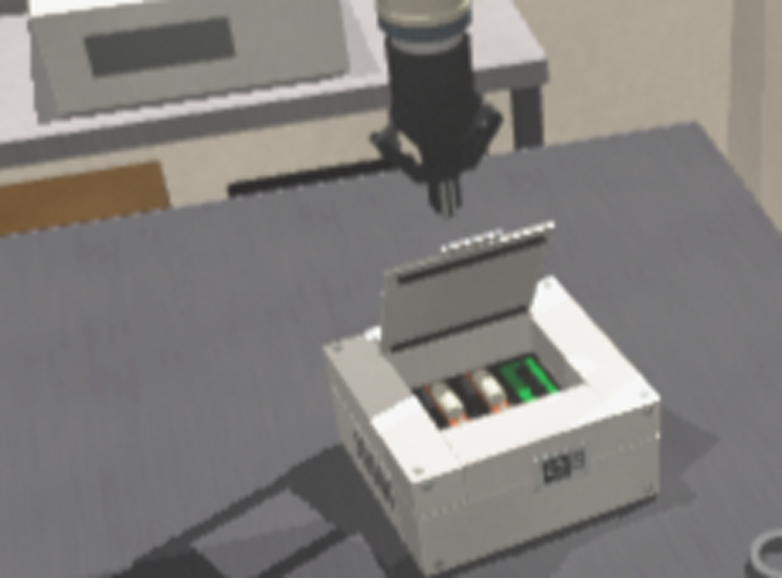

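>>> jog_arm([
  [0,0,0,0.6,-1.5,0,0],
  [0,0,0,0.6,-1.5,0,0],
  [0,0,0,0.6,-1.5,0,0],
  [0,0,0,0.6,-1.2,0,0],
  [0,0,0,0.6,-1.2,0,0],
  [0,0,0,0.85,-1.0,0,0],
  [0,0,0,0.85,-1.0,0,0],
  [0,0,0,1.05,-0.85,0,0],
  [0,0,0,1.05,-0.85,0,0],
  [0,0,0,0.9,-0.45,0,0],
  [0,0,0,0.9,-0.45,0,0],
  [0,0,0,0.95,-0.3,0,0],
  [0,0,0,0.95,-0.3,0,0],
  [0,0,0,0.7,-0.15,0,0],
  [0,0,0,0.7,-0.15,0,0],
  [0,0,0,0,0,0,0],
])

```text
clock: 3.55
eef_pos: [549.0, 153.7, 146.1]
tcp_rot: [-3.067, 1.569, -2.887]
contact_force: [0.8, -0.3, 0.2]
opening: -0.0
```

```bash
python3 - <<'E'
from h import *
from rig import r
p,d=r.grab_frame('side'); crop(p,130,30,360,200,3.4,'pics/s2.png')
s=r.sense(); print(s['eef_pos'],s['contact_force'])
E
```

```text
[549.30982712 153.77203975 146.70946174] [ 0.75975723 -0.39465468  0.16057454]
```

View pics/s2.png

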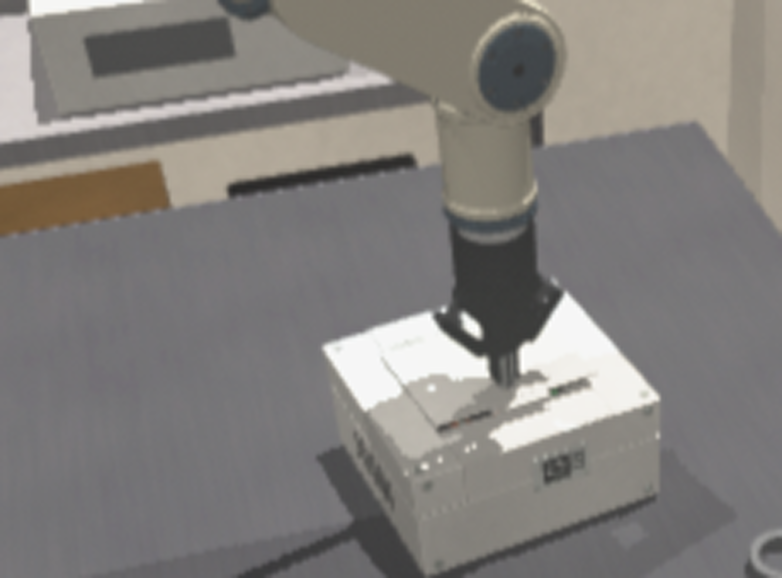

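Nearly shut (a thin gap at the free edge around pixel (515,405)). Pressing the last bit gently.

>>> jog_arm([
  [0,0,0,0.4,0,0,0],
  [0,0,0,0.4,0,0,0],
  [0,0,0,0.3,0,0,0],
  [0,0,0,0.2,0,0,0],
  [0,0,0,0,0,0,0],
])

```text
clock: 4.1
eef_pos: [549.8, 153.9, 135.0]
tcp_rot: [0.173, 1.57, 0.352]
contact_force: [-2.6, -2.0, 8.7]
opening: -0.002
```

>>> jog_arm([
  [0,0,0,0.15,0,0,0],
  [0,0,0,0,0,0,0],
  [0,0,0,0.1,0,0,0],
  [0,0,0,0,0,0,0],
  [0,0,0,0,0,0,0],
])

```text
clock: 4.6
eef_pos: [550.0, 153.9, 134.8]
tcp_rot: [0.074, 1.57, 0.254]
contact_force: [-9.7, -2.0, 31.7]
opening: 0.001
```

>>> jog_arm([
  [0,0,0,-3,0,0,0],
  [0,0,0,-4,0,0,0],
  [0,0,0,-4,0,0,0.5],
  [0,0,0,0,-3.98,-0.73,1],
  [0,0,0,0,-3.98,-0.73,1],
  [0,0,0,0,-3.98,-0.73,1],
  [0,0,0,0,-3.98,-0.73,1],
  [0,0,0,0,-3.98,-0.73,1],
  [0,0,0,0,-3.98,-0.73,1],
  [0,0,0,0,-3.98,-0.73,1],
  [0,0,0,0,-3.98,-0.73,1],
  [0,0,0,0,-3.98,-0.73,1],
  [0,0,0,0,-3.98,-0.73,1],
  [0,0,0,0,-3.98,-0.73,1],
  [0,0,0,0,-3.98,-0.73,1],
  [-6.15,0,0,0,0,0,1],
  [-6.15,0,0,0,0,0,1],
  [0,0,0,0,0,0,1],
  [0,0,0,0,0,0,1],
])

```text
clock: 6.5
eef_pos: [548.8, -331.5, 241.6]
tcp_rot: [2.032, 1.57, 2.423]
contact_force: [-0.1, 0.7, 0.7]
opening: 1.001
```

```bash
python3 - <<'E'
from h import *
from rig import r
p,d=r.grab_frame('side'); crop(p,200,80,420,330,2.3,'pics/s3.png'); c=r.get_calibration('side')
p2,d2=r.grab_frame('top'); c2=r.get_calibration('top'); W=cloud(d2,c2)
for n,(dd,cc) in dict(s=(d,c),t=(d2,c2)).items():
    Q=cloud(dd,cc); a=(Q-H)@UX; b=(Q-H)@UV
    for lo in (-140,-100,-60,-20):
        k=(abs(a)<60)&(b>lo)&(b<lo+20)&(abs(Q[...,2]-135)<40); print(n,lo,k.sum(),np.median(Q[k][:,2]))
s=r.sense(); R0=Ro.from_euler('xyz',s['tcp_rot']); print(s['eef_pos'],s['contact_force'],s['opening'],R0.as_matrix().round(3))
print(rel([548.2,-332.3,92-18.7],s), s['qpos'])
E
```

```text
s -140 135 135.77034145480866
s -100 131 135.60687311721028
s -60 120 135.91473142353573
s -20 94 136.25742655184195
t -140 374 135.77966985644315
t -100 379 135.56356446438224
t -60 374 135.69119607983248
t -20 384 135.7817430955066
[ 548.88605341 -331.38694154  241.73554072] [-0.4534023  -0.20809077  0.05790727] 0.9997554209818341 [[-0.    -0.383  0.924]
 [ 0.     0.924  0.383]
 [-1.     0.    -0.   ]]
(array([0., 0., 0.]), array([16.84, -0.06, -0.1 ])) [-5.45513512e-01  3.68893957e-01  1.58596241e+00  1.16056103e-05
  1.18689840e+00 -9.38028327e-01]
```

View pics/s3.png

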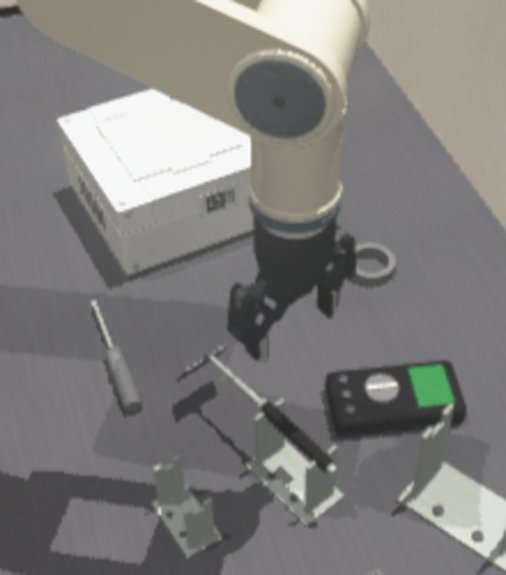

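>>> jog_arm([
  [0,0,0,3.5,0,0,1],
  [0,0,0,3.5,0,0,1],
  [0,0,0,3.5,0,0,1],
  [0,0,0,3,0,0,1],
  [0,0,0,2,0,0,1],
  [0,0,0,1.3,0,0,1],
  [0,0,0,0,0,0,1],
], force=60)

```text
clock: 7.3
eef_pos: [548.1, -330.9, 72.2]
tcp_rot: [2.198, 1.568, 2.592]
contact_force: [0.3, -0.3, 1.0]
opening: 1.001
```

```bash
python3 - <<'E'
from h import *
from rig import r
p,d=r.grab_frame('side'); crop(p,240,180,400,330,4,'pics/s4.png')
s=r.sense();print(s['eef_pos'],s['contact_force'])
E
```

```text
[ 548.79137731 -331.47477268   73.5947638 ] [ 0.03647551 -0.95830084  0.07157911]
```

View pics/s4.png

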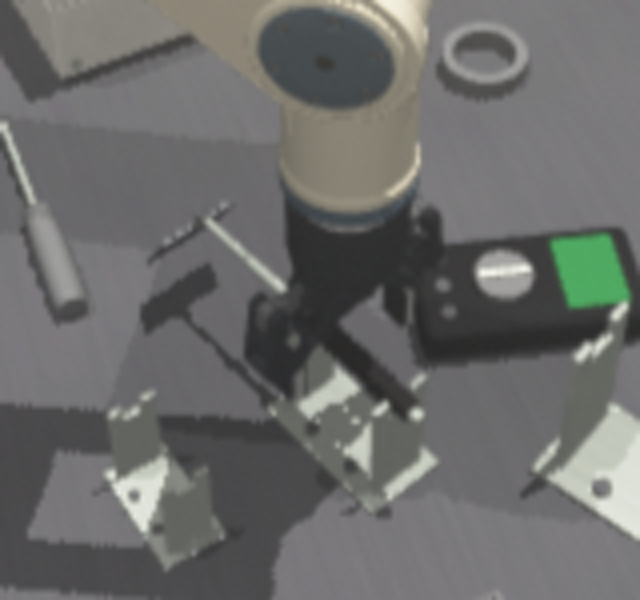

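>>> jog_arm([
  [0,0,0,0,0,0,0],
  [0,0,0,0,0,0,0],
  [0,0,0,0,0,0,0],
  [0,0,0,0,0,0,0],
  [0,0,0,0,0,0,0],
  [0,0,0,0,0,0,0],
  [0,0,0,0,0,0,0],
  [0,0,0,0,0,0,0],
], force=60)

```text
clock: 8.15
eef_pos: [549.0, -331.9, 74.3]
tcp_rot: [-1.108, 1.57, -0.714]
contact_force: [-0.8, 0.7, 5.2]
opening: 0.148
```

>>> jog_arm([
  [0,0,0,-1,0,0,0],
  [0,0,0,-1.5,0,0,0],
  [0,0,0,-2,0,0,0],
  [0,0,0,-2,0,0,0],
  [0,0,0,-2,0,0,0],
  [0,0,0,-2,0,0,0],
  [0,0,0,-2,0,0,0],
  [0,0,0,-1.5,0,0,0],
  [0,0,0,-1,0,0,0],
  [0,0,0,0,0,0,0],
  [0,0,0,0,0,0,0],
])

```text
clock: 9.25
eef_pos: [548.6, -331.6, 223.3]
tcp_rot: [2.205, 1.57, 2.599]
contact_force: [-0.2, -0.5, -1.7]
opening: 0.148
```

```bash
cat > head.py <<'E'
from h import *
from rig import r
import sys
p,d=r.grab_frame('side'); cs=r.get_calibration('side'); p2,d2=r.grab_frame('top'); c2=r.get_calibration('top')
s=r.sense(); R0=Ro.from_euler('xyz',s['tcp_rot']).as_matrix(); G=s['eef_pos']-18.7*R0[:,0]
print(s['eef_pos'].round(1),s['contact_force'].round(1),s['opening'],R0.round(3).tolist(),'grasp',G.round(1),s['clock'])
f=R0[:,1]; l=R0[:,2]; up=-R0[:,0]
for n,dd,cc in(('t',d2,c2),('s',d,cs)):
    Q=cloud(dd,cc)-G; a,b,z=Q@f,Q@l,Q@up
    k=(abs(b)<5)&(a>70)&(a<140)&(abs(z)<25); print(n,'rod',k.sum(),'slope a',np.polyfit(a[k],z[k],1),'lat',np.polyfit(a[k],b[k],1)) if k.sum()>5 else print(n,k.sum())
    k=(abs(b)<38)&(a>140)&(a<200)&(z>-70)&(z<25)&((abs(b)>6)|(a>162)); A=np.c_[a[k],b[k],np.ones(k.sum())]; Z=z[k]
    print(n,'head pts',k.sum())
    if k.sum()>20:
        q=np.ones(len(Z),bool)
        for _ in range(8):
            # total LS
            X=np.c_[A[q,:2],Z[q]]; m=X.mean(0); N=np.linalg.svd(X-m,full_matrices=False)[2][2]; N*=np.sign(N[2]); q=abs((np.c_[A[:,:2],Z]-m)@N)<5
        print('centre a,b,z',m.round(1),'normal',N.round(3),'head',np.arctan2(N[0],N[2]).round(3),q.sum(), 'ext',X.min(0).round(0),X.max(0).round(0))
np.savez(sys.argv[1]+'s.npz',p=p,d=d,**cs);np.savez(sys.argv[1]+'t.npz',p=p2,d=d2,**c2)
for n,P,cc in(('s',p,cs),('t',p2,c2)):
    u=proj(G+100*f,cc).astype(int); x0=max(0,u[0]-80);y0=max(0,u[1]-70); crop(P,x0,y0,x0+160,y0+140,4.2,f'pics/{sys.argv[1]}{n}.png'); print(n,x0,y0)
E
python3 head.py a
```

```text
[ 548.3 -331.4  222.7] [-0.6 -0.2 -2.2] 0.15146118609320242 [[-0.002, -0.384, 0.923], [0.001, 0.923, 0.384], [-1.0, 0.001, -0.001]] grasp [ 548.3 -331.4  241.3] 9.35
t rod 96 slope a [-0.01239208  3.28831072] lat [-0.00303424  0.90636944]
t head pts 333
centre a,b,z [167.6   0.5 -26.6] normal [ 0.852 -0.006  0.524] head 1.019 333 ext [154. -32. -51.] [180.  33.  -8.]
s rod 63 slope a [-0.01427493  3.83043429] lat [ 0.01435432 -2.95297752]
s head pts 83
centre a,b,z [160.5  -5.3 -23.7] normal [0.88  0.005 0.475] head 1.076 83 ext [148. -35. -50.] [176.  32.   0.]
s 219 136
t 286 153
```

View pics/as.png

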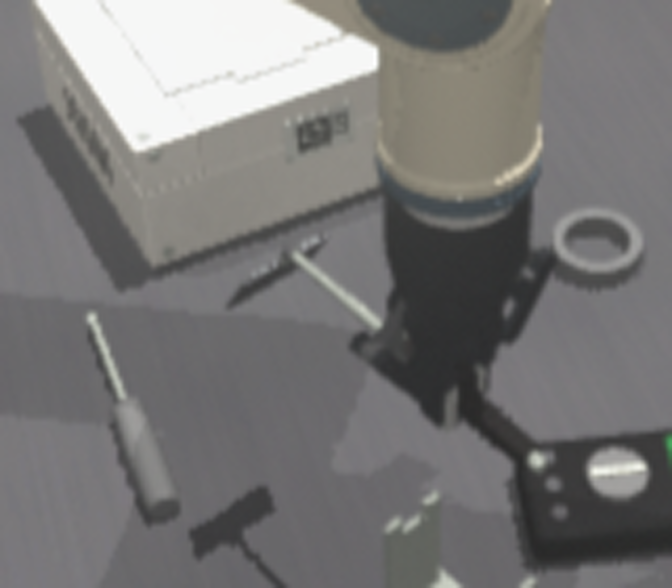

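View pics/at.png

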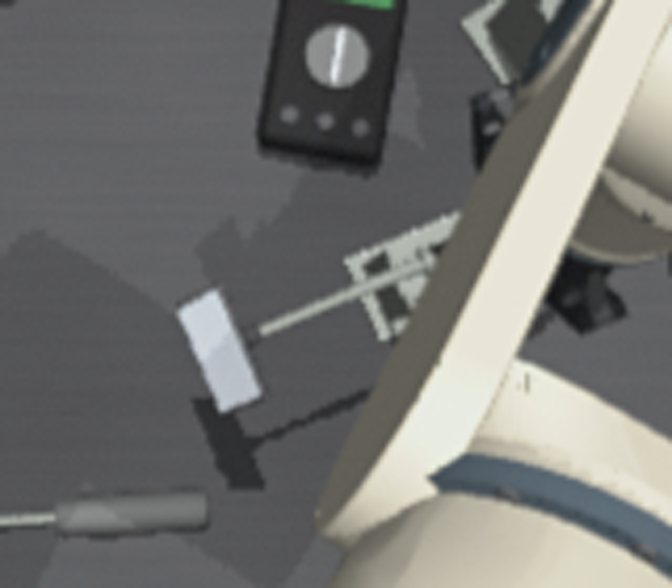

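>>> jog_arm([
  [4.1,0,0,0,0,0,0],
  [4.1,0,0,0,0,0,0],
  [4.1,0,0,0,0,0,0],
  [0,0,4.5,0,0,0,0],
  [0,0,4.5,0,0,0,0],
  [0,0,4.5,0,0,0,0],
  [0,0,0,0,0,0,0],
  [0,0,0,0,0,0,0],
])

```text
clock: 10.15
eef_pos: [548.4, -332.0, 222.5]
tcp_rot: [1.577, 1.336, 1.756]
contact_force: [0.0, -0.4, -2.0]
opening: 0.148
```

```bash
python3 head.py b; python3 - <<'E'
from h import *
from rig import r
s=r.sense()
print(rel([624,-145.2,200],s))
E
```

```text
[ 548.6 -331.3  223.4] [-0.2  0.5 -0.9] 0.1506550766921713 [[-0.042, -0.174, 0.984], [0.229, 0.957, 0.179], [-0.973, 0.232, -0.001]] grasp [ 549.4 -335.6  241.6] 10.25
t rod 97 slope a [-0.01961272  2.88710072] lat [ 0.00258866 -0.31811445]
t head pts 456
centre a,b,z [167.9  -0.3 -28.6] normal [ 0.858 -0.002  0.513] head 1.032 456 ext [154. -33. -51.] [180.  33.  -8.]
s rod 70 slope a [-0.01188813  2.53142471] lat [ 0.0068079  -1.97003986]
s head pts 40
centre a,b,z [156.   -8.3 -15.7] normal [ 0.859 -0.002  0.512] head 1.033 40 ext [150. -34. -50.] [177.  30.  -6.]
s 228 127
t 288 142
(array([0., 0., 0.]), array([ 6.21, 15.95, 10.75]))
```

>>> jog_arm([
  [0,0,0,0.4,1,0.67,0],
  [0,0,0,0.78,2,1.34,0],
  [0,0,0,0.78,2,1.34,0],
  [0,0,0,0.78,2,1.34,0],
  [0,0,0,0.78,2,1.34,0],
  [0,0,0,0.78,2,1.34,0],
  [0,0,0,0.78,2,1.34,0],
  [0,0,0,0.78,2,1.34,0],
  [0,0,0,0.4,1,0.67,0],
  [0,0,0.5,0,0,0,0],
  [0,0,0,0,0,0,0],
  [0,0,0,0,0,0,0],
])

```text
clock: 11.45
eef_pos: [623.7, -146.0, 200.4]
tcp_rot: [1.571, 1.327, 1.75]
contact_force: [0.9, 0.5, -1.4]
opening: 0.15
```

```bash
python3 head.py c; python3 - <<'E'
from h import *
from rig import r
s=r.sense();R0=Ro.from_euler('xyz',s['tcp_rot']).as_matrix()
M=np.array([582.4,85.4,88])-70*UV
G=M-168*R0[:,1]-28*R0[:,0]
T=G+18.7*R0[:,0]; print(T,rel(T,s))
E
```

```text
[ 623.7 -146.1  200.4] [-0.5  0.1 -1.7] 0.1483744414035281 [[-0.043, -0.172, 0.984], [0.238, 0.955, 0.178], [-0.97, 0.242, 0.0]] grasp [ 624.5 -150.5  218.5] 11.55
t rod 98 slope a [-0.014632    2.53221017] lat [ 0.00067425 -0.25171274]
t head pts 346
centre a,b,z [167.8  -0.9 -27.1] normal [ 0.855 -0.004  0.519] head 1.025 346 ext [155. -33. -50.] [180.  33.  -8.]
s rod 51 slope a [-1.79629298e-04  1.82198873e+00] lat [ 0.00557456 -1.80650404]
s head pts 54
centre a,b,z [160.   -5.1 -22.3] normal [0.882 0.003 0.471] head 1.081 54 ext [149. -35. -49.] [175.  32.  -4.]
s 234 83
t 204 110
[ 624.18722586 -146.12244867   56.44396123] (array([0., 0., 0.]), array([13.96, -3.49,  0.05]))
```

View pics/cs.png

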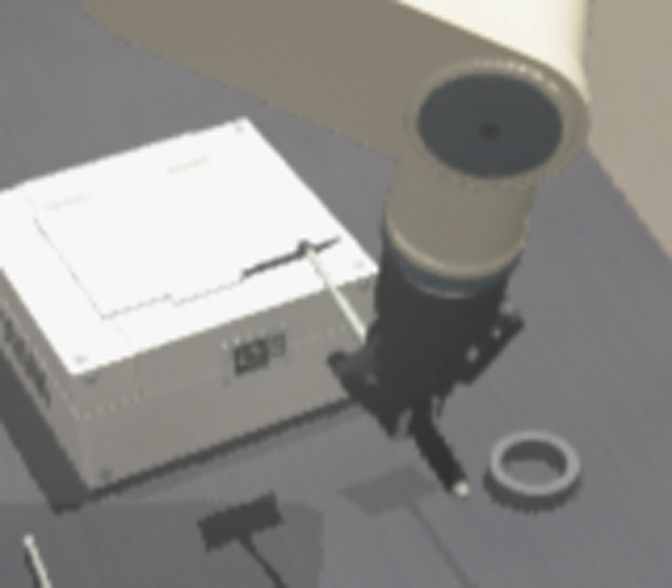

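>>> jog_arm([
  [0,0,0,1,-0.25,0,0],
  [0,0,0,2,-0.5,0,0],
  [0,0,0,2,-0.5,0,0],
  [0,0,0,2,-0.5,0,0],
  [0,0,0,2,-0.5,0,0],
  [0,0,0,2,-0.5,0,0],
  [0,0,0,1.5,-0.38,0,0],
  [0,0,0,1,-0.25,0,0],
  [0,0,0,0.5,-0.12,0,0],
  [0,0,0,0,0,0,0],
  [0,0,0,0,0,0,0],
  [0,0,0,0,0,0,0],
])

```text
clock: 12.75
eef_pos: [624.5, -145.4, 56.9]
tcp_rot: [1.565, 1.327, 1.745]
contact_force: [0.1, -0.2, -2.1]
opening: 0.151
```

```bash
python3 head.py e; python3 - <<'E'
from h import *
from rig import r
s=r.sense();R0=Ro.from_euler('xyz',s['tcp_rot']).as_matrix()
M=np.array([582.4,85.4,88])-70*UV
C=s['eef_pos']-18.7*R0[:,0]+168*R0[:,1]+28*R0[:,0]; print('centre err UX,UV,Z',(C-M)@np.c_[UX,UV,UZ])
# world normal of glass
p,d,c=load('et.npz'); W=cloud(d,c); k=(np.linalg.norm(W-C,axis=2)<38)&(W[...,2]>55)&((W-C)@UV>-22)&((W-C)@UV<22)
X=W[k]; N=np.linalg.svd(X-X.mean(0),full_matrices=False)[2][2]; N*=np.sign(N[2]); print(len(X),X.mean(0),N, 'elev in UV',np.arctan2(N@UV,N[2]),'lat',N@UX)
# cover & wall check
Q=W; a=(Q-H)@UX;b=(Q-H)@UV
for lo in(-140,-80,-20):
    kk=(abs(a)<60)&(b>lo)&(b<lo+20)&(abs(Q[...,2]-135)<40); print(lo,np.median(Q[kk][:,2]))
E
```

```text
[ 624.4 -145.4   56.7] [-0.4  0.4 -1.3] 0.15066172747203455 [[-0.042, -0.174, 0.984], [0.238, 0.955, 0.179], [-0.97, 0.241, 0.001]] grasp [ 625.2 -149.8   74.9] 12.85
t rod 68 slope a [-0.01767978  3.26678726] lat [-0.00537488  0.59638508]
t head pts 265
centre a,b,z [168.2  -0.6 -27.6] normal [ 0.859 -0.004  0.512] head 1.033 265 ext [155. -33. -51.] [180.  33.  -7.]
s rod 44 slope a [-0.02054817  4.37925597] lat [ 0.0071793  -1.80366012]
s head pts 25
centre a,b,z [156.4  -9.2 -14.2] normal [ 0.863 -0.     0.505] head 1.041 25 ext [151. -34. -39.] [173.  28.  -3.]
s 234 120
t 208 121
centre err UX,UV,Z [0.08277706 0.72816224 0.22620732]
282 [594.57945775  16.19517278  89.91340792] [-0.13338207  0.70762719  0.69388255] elev in UV 0.803854658841692 lat -0.005644126601305167
-140 135.50950933076308
-80 135.6699115022289
-20 135.8549235485546
```

View pics/es.png

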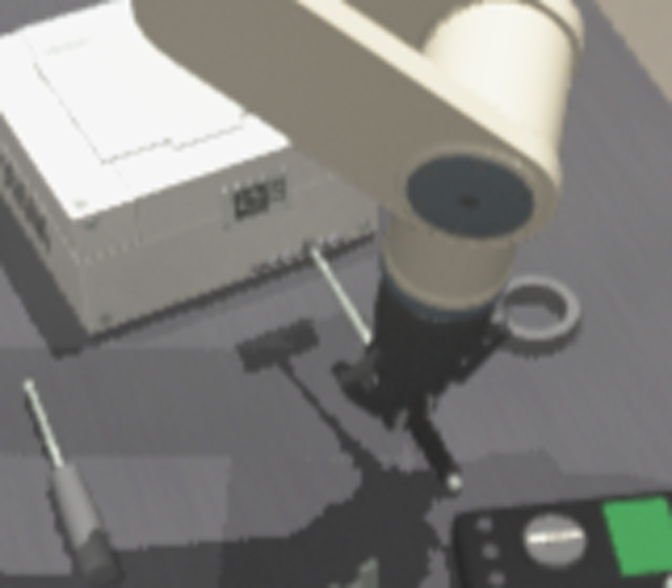

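View pics/et.png

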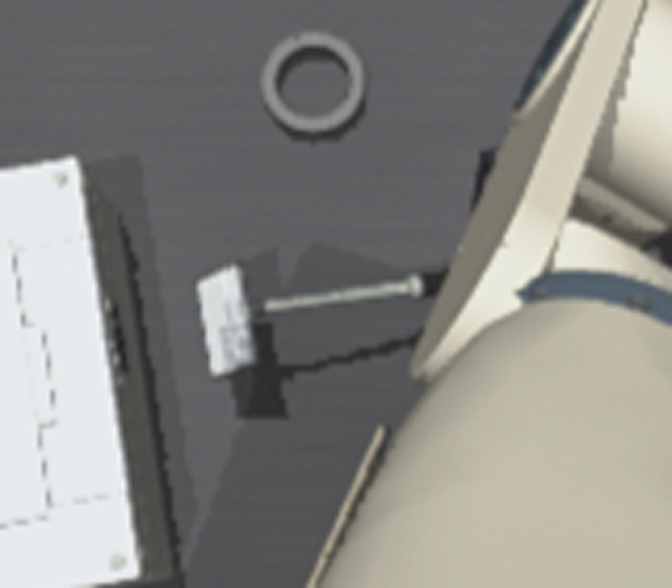

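```bash
python3 -c "
from rig import r
s=r.sense();print(s['qvel'].round(4),s['opening']);print(r.sign_off())"
```

```text
[ 0.0003  0.0016  0.003   0.0009 -0.0019 -0.0014] 0.15066172747203455
the job is handed in; nothing more can be done
None
```

The cover is shut and the mirror is held in front of the data plate as asked. I handed the job in at about 12.9 s of the 51 s allowed. Sign-off reports no verdict, so the result rests on the checks below.

- **Cover:** I pushed it shut with closed fingers and pressed until it bottomed out at 134.8 mm. Depth readings over the closed cover are level at 135.5–135.9 mm.
- **Mirror grasp:** I took it by the rubber grip at 60 N and lifted it straight up out of its cradle. The opening stayed at 0.15 throughout, so the grip did not slip.
- **Mirror position:** The swivel measured about 1.03 rad, so I tilted the grip up by 14 degrees. The glass centre is about 70 mm from the plate. From the tool pose it is within 1 mm of the aim point, and from depth about 2 mm high.
- **Mirror angle:** The glass is at 0.804 rad against the ideal 0.785, with no measurable sideways tilt. The arm was still, with no contact force beyond the mirror's weight.
- **Disagreements:** In the last side-camera view most of the glass was hidden (25 points), so its fit of the swivel (1.04) carries little weight and I used the overhead view. Reading the plate's code in the mirror image was not attempted: the picture is too coarse.
- **Other things on the bench:** The last pictures I viewed show the tape, driver and meter apparently undisturbed. I did not re-measure any of them, and the screw tray is not in those pictures.

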